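Lock the menorah into its sill bracket

TASK

Lock the menorah to the windowsill: take the steel pin from its wooden rest, push it gently down through the bracket's slot and the strap hole hidden beneath, feeling for the hole rather than forcing, until it is fully home. Then flip the bracket's sprung ring over the pin's head so that it snaps shut there, and leave the dreidel, the saucer and the tin box where they are.

Things in the scene. Friction and masses are not known exactly. Their poses are not given: they have to be found in the camera images.
- bracket: Fixed steel bracket; the menorah (210 mm tall, 195 wide along y) is fixed to it at x = +145 mm. Origin: on the sill below the slot's middle; x along the slot to the menorah, y to the ring's post, z up. Top plate 74 x 44 mm, 38 to 46 mm high; post at y = 42 to 50 mm, 22 mm wide, 78 mm high. Over 30 N of robot or pin on bracket, strap or ring is forcing; 4 to 10 N is ample.
- slot (a point): Middle of the slot's mouth, on top of the bracket's plate, 46 mm above the sill; axes as the bracket's. The slot goes through the 8 mm plate and is 38 mm long (x) by 13.6 mm wide (y).
- strap_top (a point): Fixed point below the slot's middle at the height of the strap's top, 34 mm. The strap is 8 mm thick, free below it to 6 mm height. Its one round hole, 13.6 mm, is centred across (y = 0) but lies anywhere within 12 mm either way along x: nothing measures this, feel for it. A pin within about 1 mm of it drops in, else its tip stands on the strap. The strap resists sliding with 25 N.
- pin: Loose steel pin, about 120 g, 68 mm tall, upright in the rest. Origin: centre of its lower tip, z up its axis. Shank 12 mm thick from 0 to 34 mm (rim chamfered 0.7 mm), collar 28 mm across from 34 to 38 mm, round head to grip 20 mm across from 38 to 68 mm. Fully home, the collar lies on the bracket's plate, the tip 12 mm and the head's top 80 mm above the sill.
- pin_shoulder (a point): Centre of the underside of the pin's collar, 34 mm above its tip; axes as the pin's.
- rest: Fixed wooden block 70 x 60 x 40 mm with a hole 15 mm wide and 36 mm deep in the middle of its top; the pin stands in it, collar on the block. Origin: centre of its underside.
- ring (a joint): Angle of the sprung ring, rad: 0 open (leaning back, away from the slot), about 1.96 closed, its end bar lying level across the top of the seated pin's head (stop at 2.0). An over-centre spring (0.14 N m; pushing the bar takes 3 to 8 N) holds it open up to 1.0 rad, beyond which it snaps shut by itself. A pin that is not fully home keeps it from closing.
- ring_hinge (a point): Middle of the ring's hinge line, which runs along the bracket's x, at the bracket's y = +46 mm, 83 mm above the sill. Axes as the bracket's. The open ring stands close behind the pin's place: with fingers closing along the bracket's x on the pin's head, a wide gripper clears it.
- ring_end (a point): Middle of the ring's end bar, 46 mm from the hinge; moves with the ring. 5 mm wire, 45 mm wide inside; bar 32 mm long. Open, it is at the bracket's y = +63 mm, 126 mm above the sill. To close, push the bar from behind, towards -y, fingertips about 100 mm above the sill, until it tips over, some 20 mm from the slot's middle.
- dreidel: Wooden dreidel lying on the sill, 26 mm square, 58 mm long. Leave it. Origin: on its underside.
- saucer: Grey stoneware saucer, 120 mm across, 18 mm tall. Leave it. Origin: centre of its underside.
- tin: Closed tin box, 73 x 103 x 52 mm. Leave it. Origin: centre of its underside.
There are look-alikes about, which are no part of the job. There is more than one size of the bracket; the job needs the larger.

How it is judged:
By the outcome, as a careful person would: the job done as asked, in the order asked, and still so for the second after the job is handed in, with the robot touching nothing.
It also fails if it takes over 72 s, if anything falls off the work surface, if the arm or the gripper's body presses on something with over 40 N, if the wrist force passes 120 N, or if a joint passes its speed limit or range.

ROBOT

A 6-joint arm with a two-finger parallel gripper is mounted at the origin on the work surface. World frame = base frame: x ahead of the robot, y to its left, z up, the work surface at z = 0. Lengths are in m, angles in rad, forces in N, time in s.
With the tool pointing down it reaches from about 0.2 to 0.875 m from the base axis. Payload 3.4 kg.
Tool frame: the origin (TCP) lies midway between the tips of the shut fingers; the grasp point (between the pads) lies env.grip_point_offset behind it (env.grip_point_offset is the distance from the TCP to the grasp point, in m); z points along the fingers, y is the line along which they close (so a half turn about z gives the same grasp; the last joint's range is limited). The gripper opens to 94 mm and grips with 3 to 60 N. Pads are 16 mm wide; open, the fingers measure 119 mm over their backs; the gripper's body (75 mm by 177 mm) begins 78 mm behind the grasp point.
Start: joints at [-1.321, 0.276, 1.505, -0, 1.361, -0.121], TCP at [0.208, -0.536, 0.205] pointing down, gripper open.
Joint ranges: [-2.89, 2.89], [-0.75, 2.08], [0.22, 2.7], [-1.18, 4.32], [0.11, 2.71], [-2.7, 2.7]. Speed limits (rad/s): [2.57, 2.57, 3.14, 3.14, 3.14, 3.14].

INTERFACE

Orientations are given as a unit quaternion [x, y, z, w].
In Python, from workcell import env gives the robot as it stands. Calls block until the motion is done:
- env.reach(position, orientation): joint-space move of the TCP to a pose.
- env.move_linear(position, attitude=None, vel=0.15): straight line of the TCP; attitude=None keeps the orientation; vel is the mean speed in m/s.
- env.move_j(angles): joint-space move.
- env.set_gripper(opening, effort=None): finger opening in m; effort is the grip in N (None keeps the last); returns when the fingers have stopped.
- env.wait(seconds).
- env.inverse_kinematics(position, orientation): joint angles nearest the present ones, or None.
- env.sense(): the state.
- env.capture(name): name is "side" or "top" or "wrist"; returns (picture, depth): 480x640x3 uint8, red, green, blue; 480x640 float32, m along the optical axis (not along the pixel's ray), 0 where there is no reading.
- env.camera_info(name): a dict with "vfov" (degrees; the focal length in pixels is half the picture's height over the tangent of half this angle, whatever the lens; pixels are square), "cx", "cy" (the principal point, pixels), "R" (3x3) and "t" (3): a world point X has camera coordinates R X + t. Camera axes: x right, y down, z forward; pixel columns grow to the right and rows downward; lengths in m; the calibration is good to about 2 mm. The wrist camera is an equidistant fisheye: a pixel r from the principal point sees the ray r / f radians off the axis. A picture is of the moment at which its call begins: read the wrist's pose just before it. camera_info takes no time and is no camera call; for the wrist camera it gives the pose at the moment of the call.
A pose or a line that the arm cannot do raises env.PlanningError and nothing moves.
- env.close_job(): hands the job in; it is judged then, once.
The state is a dict: "clock": time; "joint_pos": joint angles; "joint_vel": joint speeds; "joint_efforts": joint torques, N m; "ee_pos": TCP position; "orientation": TCP orientation; "wrist_force": force on the tool from outside, world axes, zero at the start; "moment": the same for the moment, N m; "finger_gap": finger opening in m; "finger_force": force on a finger pad.
Only numpy, scipy, OpenCV 4.12 (cv2) and the standard library are available. Lean on these libraries where they do the work, as an engineer would, in place of code of your own. Each camera call takes 0.05 s, during which the arm holds its last target. There are 200 camera calls.

## Working session

There is one attempt and no reset: what is moved stays moved. The work goes in short steps, each a Python script; the robot and the scene stay as the last script left them, time stands still between calls to the robot, and variables do not carry over. Pictures are saved under pics/ and viewed, at most 10 in all, crops included, and the job is handed in when it is done.

```bash
mkdir -p pics; ls
cat > h.py <<'E'
import numpy as np, cv2
from workcell import env
def snap(n,f):
    i=env.camera_info(n); p,d=env.capture(n); cv2.imwrite('pics/'+f+'.png',cv2.cvtColor(p,cv2.COLOR_RGB2BGR)); np.savez('pics/'+f+'.npz',p=p,d=d,**{k:np.array(v) for k,v in i.items()}); return p,d,i
def load(f): return np.load('pics/'+f+'.npz')
def ray(i,u,v,fish=False):
    f=240/np.tan(np.radians(float(i['vfov']))/2); x=np.array([u-float(i['cx']),v-float(i['cy'])])
    if fish:
        r=np.linalg.norm(x); a=r/f; c=np.r_[x/max(r,1e-9)*np.sin(a),np.cos(a)]
    else: c=np.r_[x/f,1]
    R=np.array(i['R']); return -R.T@np.array(i['t']), R.T@c
def onz(i,u,v,z,fish=False):
    o,d=ray(i,u,v,fish); return o+d*(z-o[2])/d[2]
def pt(i,d,u,v,fish=False):
    o,r=ray(i,u,v,fish); R=np.array(i['R']); return o+r*d[v,u]/(R[2]@r)
def proj(i,X,fish=False):
    f=240/np.tan(np.radians(float(i['vfov']))/2); c=np.array(i['R'])@X+np.array(i['t'])
    if fish:
        r=np.hypot(c[0],c[1]); a=np.arctan2(r,c[2]); k=f*a/r
    else: k=f/c[2]
    return c[0]*k+float(i['cx']),c[1]*k+float(i['cy'])
E
python3 - <<'E'
from h import *
for n in ('top','side','wrist'):
    p,d,i=snap(n,n+'0'); print(n,i['vfov'],i['cx'],i['cy'],-np.array(i['R']).T@i['t'],np.array(i['R'])[2])
s=env.sense(); print(s['orientation'],s['clock'],env.grip_point_offset,s['finger_gap'])
E
```

```text
pics
top 49.257504976332214 320.9571152332075 239.26096805128978 [0.41325779 0.02683361 1.15444632] [ 0.1536102   0.03119221 -0.98763908]
side 54.791708674209126 315.95847411663317 236.088210076571 [ 0.45338038 -0.7571293   0.80595461] [ 0.13759501  0.74741288 -0.64995507]
wrist 65.70646984690485 321.5994644085508 242.65523080680396 [ 0.2732491  -0.50860458  0.38375907] [-0.22680947 -0.08693476 -0.97005145]
[ 9.82863532e-01  1.84333605e-01 -2.96709818e-05 -6.30880428e-04] 0.15 0.0188 0.09370607751202528
```

View pics/top0.png

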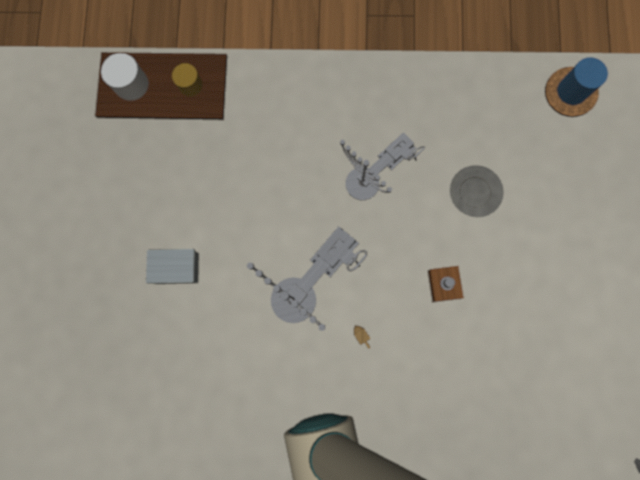

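View pics/side0.png

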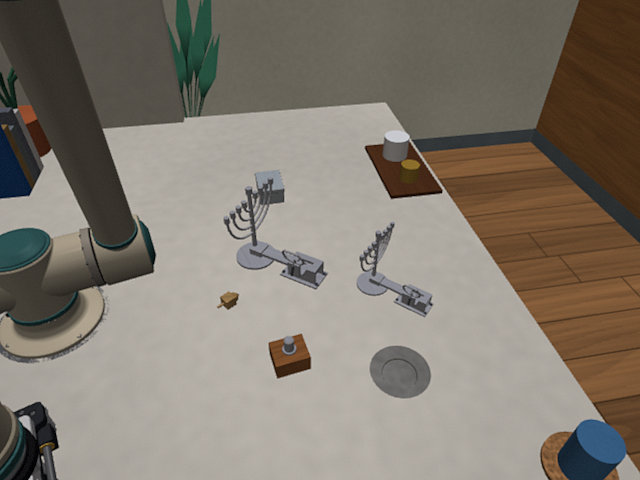

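The top view shows the larger bracket at about (336,250), with its menorah at (293,300) and its ring at (357,260). The rest with the pin is at (447,284), the dreidel at (362,336), the saucer at (477,191) and the tin at (172,266). The small bracket at (398,150) is the look-alike. Next I measure with depth.

Run:
```python
from h import *
for n in ('top0','side0'):
    L=load(n); p=L['p'];d=L['d']
    vv,uu=np.mgrid[0:480,0:640]
    f=240/np.tan(np.radians(float(L['vfov']))/2)
    c=np.stack([(uu-float(L['cx']))/f,(vv-float(L['cy']))/f,np.ones_like(d)],-1)*d[...,None]
    W=(c-L['t'])@L['R']; W[d==0]=np.nan
    np.save('pics/W_'+n,W)
    # rest
    x0,x1,y0,y1=(425,468,262,305) if n=='top0' else (265,315,332,380)
    w=W[y0:y1,x0:x1].reshape(-1,3)
    for a,b,nm in((.034,.043,'block'),(.060,.075,'pinhead')):
        m=(w[:,2]>a)&(w[:,2]<b); 
        if m.sum()>3: print(n,nm,m.sum(),np.median(w[m],0),(w[m].min(0)+w[m].max(0))/2,cv2.minAreaRect(w[m][:,:2].astype(np.float32)*1000))
    x0,x1,y0,y1=(300,375,225,285) if n=='top0' else (278,330,245,290)
    w=W[y0:y1,x0:x1].reshape(-1,3)
    print('hist',np.histogram(w[:,2],bins=np.arange(-.01,.14,.006)))
    m=(w[:,2]>.041)&(w[:,2]<.050); print(n,'plate',m.sum(),w[m].mean(0),cv2.minAreaRect(w[m][:,:2].astype(np.float32)*1000))
    w2=W[:,:].reshape(-1,3)
p=load('top0')['p'][:,:,::-1]; a=cv2.resize(p[222:290,300:380],None,fx=7,fy=7,interpolation=cv2.INTER_CUBIC)
q=load('side0')['p'][:,:,::-1]; b=cv2.resize(q[240:295,270:335],None,fx=3.4,fy=3.4,interpolation=cv2.INTER_CUBIC)
H=max(a.shape[0],b.shape[0]); o=np.zeros((H,a.shape[1]+b.shape[1],3),np.uint8); o[:a.shape[0],:a.shape[1]]=a;o[:b.shape[0],a.shape[1]:]=b
cv2.imwrite('pics/crop1.png',o)
```

```text
top0 block 784 [ 0.4964576  -0.20302434  0.03975599] [ 0.49840495 -0.20568945  0.03863117] ((498.43511962890625, -205.28515625), (69.95118713378906, 61.44886016845703), 8.665843963623047)
top0 pinhead 62 [ 0.49692116 -0.20390201  0.07159977] [ 0.49802625 -0.20508636  0.06806001] ((498.125244140625, -204.56475830078125), (18.293928146362305, 18.680896759033203), 42.31266403198242)
hist (array([ 143, 2217,  628,   63,    3,    9,  124,  384,  190,  532,   16,
          4,    2,    1,   16,   29,   26,   13,    6,    4,    7,    8,
         39,   20,    0]), array([-0.01 , -0.004,  0.002,  0.008,  0.014,  0.02 ,  0.026,  0.032,
        0.038,  0.044,  0.05 ,  0.056,  0.062,  0.068,  0.074,  0.08 ,
        0.086,  0.092,  0.098,  0.104,  0.11 ,  0.116,  0.122,  0.128,
        0.134,  0.14 ]))
top0 plate 705 [0.56605742 0.02725696 0.04545112] ((560.9188232421875, 20.479896545410156), (71.94796752929688, 74.18190002441406), 51.199913024902344)
side0 block 777 [ 0.49687218 -0.21562874  0.03952779] [ 0.49965353 -0.2069427   0.03855006] ((500.0944519042969, -206.7737274169922), (70.66815185546875, 63.27213668823242), 8.322553634643555)
side0 pinhead 92 [ 0.49911037 -0.21126315  0.07154735] [ 0.49966137 -0.20687308  0.06749896] ((499.6952209472656, -207.16664123535156), (18.933149337768555, 19.6143856048584), 9.304403305053711)
hist (array([  13, 1062,  308,   62,   40,   31,   57,  141,  116,  263,   18,
         19,   18,   23,   25,   31,   23,   10,    7,    4,   10,   10,
         27,   11,    0]), array([-0.01 , -0.004,  0.002,  0.008,  0.014,  0.02 ,  0.026,  0.032,
        0.038,  0.044,  0.05 ,  0.056,  0.062,  0.068,  0.074,  0.08 ,
        0.086,  0.092,  0.098,  0.104,  0.11 ,  0.116,  0.122,  0.128,
        0.134,  0.14 ]))
side0 plate 351 [0.57440651 0.02214276 0.04502112] ((562.4468383789062, 19.389389038085938), (75.28372192382812, 75.39281463623047), 52.02198791503906)
```

View pics/crop1.png

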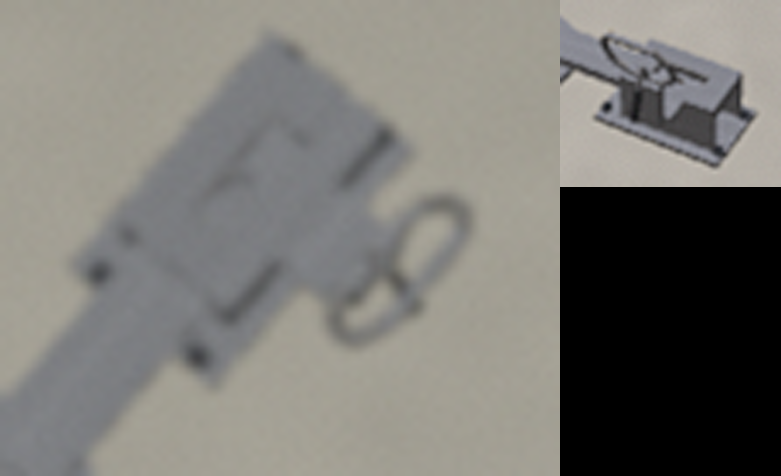

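The enlarged crop shows the bracket plate, with the slot's outline around crop px (240,170), and the open ring at lower right of it (400,270), standing on the post side. Pin ≈ (0.499, −0.206), head top ≈ 0.072, which matches the text. Now close looks with the wrist camera.

```bash
cat >> h.py <<'E'
def quat(yaw): # tool x at yaw, z down
    return [np.cos(yaw/2),np.sin(yaw/2),0,0]
def fw(L):
    d=L['d']; vv,uu=np.mgrid[0:480,0:640]; f=240/np.tan(np.radians(float(L['vfov']))/2)
    x=uu-float(L['cx']);y=vv-float(L['cy']); r=np.hypot(x,y)+1e-9; k=np.tan(r/f)/r
    c=np.stack([x*k,y*k,np.ones_like(d)],-1)*d[...,None]; W=(c-L['t'])@L['R']; W[d==0]=np.nan; return W
E
python3 - <<'E'
from h import *
yaw=np.radians(51.5); q=quat(yaw); tx=np.array([np.cos(yaw),np.sin(yaw),0])
for nm,c,off,z in (('pinA',[.499,-.206,0],.04,.17),('brA',[.575,.03,0],.06,.19),('brB',[.575,.03,0],.02,.17)):
    P=np.array(c)-off*tx; P[2]=z
    j=env.inverse_kinematics(P,q); print(nm,np.round(j,2))
    env.reach(P,q); env.wait(.15); snap('wrist',nm); print(env.sense()['clock'],env.sense()['ee_pos'],np.linalg.norm(env.sense()['wrist_force']))
o=np.hstack([cv2.imread('pics/%s.png'%n)[:,:] for n in('pinA','brA')]); cv2.imwrite('pics/w1.png',cv2.resize(o,(800,300),interpolation=cv2.INTER_AREA))
E
```

```text
pinA [-0.6   0.23  1.66 -0.    1.25  0.08]
1.8417 [ 0.47382419 -0.23829049  0.17004503] 0.22699725493401632
brA [-0.16  0.23  1.61 -0.    1.3   0.51]
2.9583 [ 0.53750448 -0.01845182  0.1898233 ] 0.5697086463977261
brB [-0.1   0.28  1.59 -0.    1.27  0.57]
3.4583 [0.56238738 0.01348229 0.17047115] 0.8932669955746052
```

View pics/w1.png

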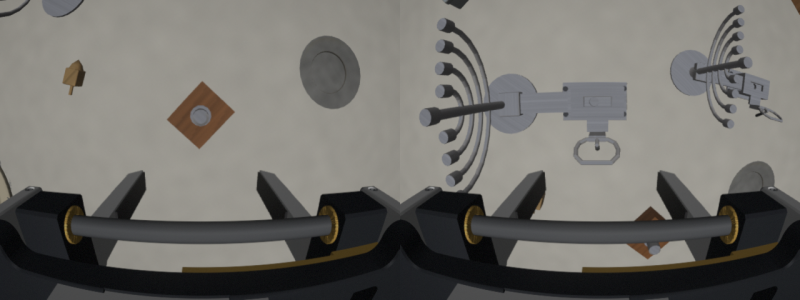

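View pics/brB.png

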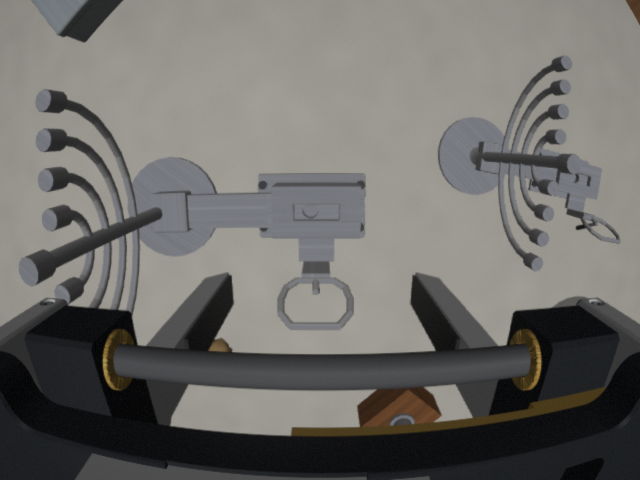

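In brB the slot is at about px (293–340, 204–221), and a round rim shows inside it near (310,211), perhaps the strap hole. The plate spans (270–365, 185–237), with the post and ring below at (316,270–328). The pin head is at (400,230) in full-size pinA.

Run:
```python
from h import *
L=load('pinA'); W=fw(L).reshape(480*640,3)
near=np.hypot(W[:,0]-.499,W[:,1]+.206)<.06
for a,b in((.036,.0425),(.066,.08)):
    m=near&(W[:,2]>a)&(W[:,2]<b); w=W[m]; print('pin',m.sum(),np.median(w,0),cv2.minAreaRect(w[:,:2].astype(np.float32)*1000), cv2.minEnclosingCircle(w[:,:2].astype(np.float32)*1000))
for n in('brA','brB'):
    L=load(n); W=fw(L); Z=W[...,2]
    # plate blob
    m=((Z>.0425)&(Z<.050)&(np.hypot(W[...,0]-.575,W[...,1]-.03)<.06)).astype(np.uint8)
    w=W[m>0]; print(n,m.sum(),np.median(w,0),cv2.minAreaRect(w[:,:2].astype(np.float32)*1000))
    k,lab,st,ce=cv2.connectedComponentsWithStats(m,connectivity=4); i=1+np.argmax(st[1:,4]); print(st[i])
    # hole inside: contours
    cs,h=cv2.findContours((lab==i).astype(np.uint8),cv2.RETR_CCOMP,cv2.CHAIN_APPROX_NONE)
    for c,hh in zip(cs,h[0]):
        if hh[3]>=0 and len(c)>15:
            r=cv2.minAreaRect(c); bp=cv2.boxPoints(r); P=np.array([onz(L,*x,.046,True) for x in bp]); print('hole px',r,'\n centre',P.mean(0), 'edges',np.linalg.norm(np.roll(P,-1,0)-P,axis=1)); 
    # ring
    m=(Z>.085)&(Z<.14)&(np.hypot(W[...,0]-.55,W[...,1]-.0)<.08); 
    w=W[m]; print('ring',m.sum(),w[w[:,2]>.118].mean(0),np.percentile(w[:,2],98))
p=np.hstack([cv2.resize(load('brB')['p'][195:230,280:355,::-1],None,fx=10,fy=10,interpolation=cv2.INTER_CUBIC)]);cv2.imwrite('pics/slot.png',p)
```

```text
pin 5097 [ 0.50029147 -0.20221742  0.03983415] ((499.16357421875, -203.01272583007812), (70.80149841308594, 60.89094924926758), 8.297811508178711) ((499.450927734375, -203.37156677246094), 45.664161682128906)
pin 539 [ 0.4997576  -0.20259816  0.07323673] ((499.5620422363281, -202.67457580566406), (18.93444061279297, 18.837146759033203), 51.68857955932617) ((499.41217041015625, -202.98936462402344), 10.011985778808594)
brA 4416 [0.56390956 0.02773821 0.04581253] ((564.3600463867188, 25.945404052734375), (64.54383850097656, 74.0649185180664), 51.3970947265625)
[ 273  137   86   75 4416]
hole px ((315.4999694824219, 162.49998474121094), (44.99999237060547, 16.999996185302734), -0.0) 
 centre [0.5706758  0.03369423 0.046     ] edges [0.01481    0.03877145 0.01479046 0.03895401]
ring 1189 [ 0.53213969 -0.01499541  0.12586674] 0.12858624220437512
brB 4810 [0.56413128 0.02763831 0.04582361] ((564.2630615234375, 25.64842987060547), (64.77653503417969, 74.82079315185547), 51.532493591308594)
[ 271  186   91   78 4810]
hole px ((315.5220642089844, 211.75064086914062), (47.42066955566406, 18.815393447875977), 1.6846843957901) 
 centre [0.57075112 0.03416972 0.046     ] edges [0.0158022  0.03905117 0.01579177 0.03943357]
ring 1327 [ 0.53236184 -0.01478045  0.12558707] 0.12851871470746984
```

View pics/slot.png

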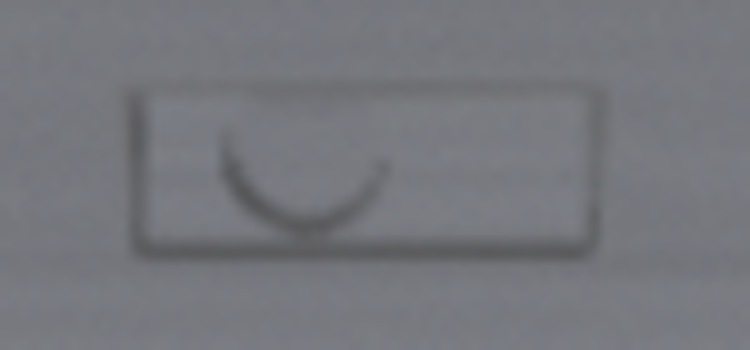

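```bash
cat >> h.py <<'E'
YAW=np.radians(51.5); Q=quat(YAW); YB=-np.array([np.cos(YAW),np.sin(YAW),0]); XB=np.array([YB[1],-YB[0],0])
SLOT=np.array([.5707,.0338,.046])
def st(m=''):
    s=env.sense(); f=np.array(s['wrist_force']); p=np.array(s['ee_pos']); print(m,'t%.2f'%s['clock'],'p',np.round(p,4),'F xb,yb,z',np.round([f@XB,f@YB,f[2]],2),'gap %.4f ff %.1f'%(s['finger_gap'],np.max(s['finger_force']))); return s
E
python3 - <<'E'
from h import *
L=load('brB')
a=onz(L,310.5,210.7,.034,True)-SLOT; b=onz(L,316.6,212,.046,True)-SLOT
print('XB',XB,'hole guess xb,yb',a@XB*1e3,a@YB*1e3,'slot chk',b@XB*1e3,b@YB*1e3)
P=np.array([.4995,-.2028,.12])
env.reach(P,Q); st('above')
P[2]=.047; env.move_linear(P); st('down')
env.set_gripper(.03,4); st()
env.set_gripper(.0,4); env.wait(.3); st('light')
snap('wrist','grip'); snap('side','grips')
E
```

```text
XB [-0.78260816  0.62251464  0.        ] hole guess xb,yb 4.681828398452663 0.72948508489249 slot chk -0.7150135769130155 -0.10859857898899021
above t4.38 p [ 0.5    -0.2023  0.1205] F xb,yb,z [-0.57 -0.12 -0.03] gap 0.0938 ff 0.0
down t5.02 p [ 0.5004 -0.2023  0.0476] F xb,yb,z [-1.13  0.1  -0.45] gap 0.0939 ff 0.0
 t6.09 p [ 0.4995 -0.2028  0.047 ] F xb,yb,z [ 0.42 -0.14  0.28] gap 0.0299 ff 0.0
light t6.72 p [ 0.4996 -0.2029  0.047 ] F xb,yb,z [-0.64  0.22  0.12] gap 0.0201 ff 4.0
```

Run:
```python
from h import *
env.set_gripper(.0,30); env.wait(.2); st('grip')
P=np.array([.4995,-.2028,.20]); env.move_linear(P,vel=.12); env.wait(.2); st('lift')
T=SLOT+XB*.0047; T[2]=.20; env.move_linear(T,vel=.2); T[2]=.102; env.move_linear(T,vel=.12); env.wait(.3); st('over')
snap('wrist','over'); snap('side','overs')
cv2.imwrite('pics/o.png',np.hstack([cv2.resize(cv2.imread('pics/over.png')[140:340,200:440],None,fx=1.7,fy=1.7),cv2.resize(cv2.imread('pics/overs.png')[210:310,250:350],(340,340))]))
```

```text
grip t7.23 p [ 0.4996 -0.2028  0.047 ] F xb,yb,z [-1.1   0.13 -0.86] gap 0.0194 ff 30.0
lift t8.86 p [ 0.4992 -0.2027  0.1994] F xb,yb,z [-0.15 -0.76 -0.65] gap 0.0195 ff 30.0
over t11.52 p [0.5673 0.0367 0.1026] F xb,yb,z [-1.58 -0.51 -0.78] gap 0.0192 ff 30.0
```

View pics/o.png

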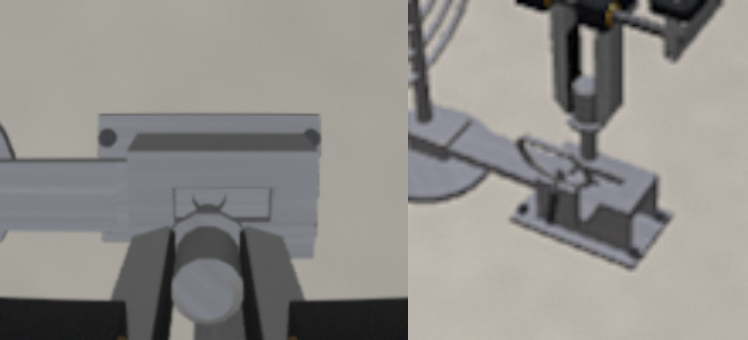

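Pin upright over the slot (crop px 208,215), the hole's rim just ahead of it at (211,200). Guarded descent next.

```bash
cat >> h.py <<'E'
def f3(n=4):
    a=[]
    for _ in range(n): env.wait(.02); a.append(env.sense()['wrist_force'])
    return np.mean(a,0)
def descend(P,z1,F0,step=.0012,lim=5,vel=.03):
    """guarded descent; returns (z cmd, contact force xb,yb,z)"""
    P=np.array(P,float)
    while P[2]>z1+1e-6:
        P[2]=max(z1,P[2]-step); env.move_linear(P,vel=vel); f=f3()-F0
        if f[2]>lim or np.linalg.norm(f)>lim+4: break
    z=env.sense()['ee_pos'][2]; g=np.round([f@XB,f@YB,f[2]],1); print('stop cmd %.4f z %.4f'%(P[2],z),g,'t %.2f'%env.sense()['clock']); return P,g
E
python3 - <<'E'
from h import *
F0=f3(10); print(F0)
T=SLOT+XB*.0047; T[2]=.0885; env.move_linear(T,vel=.03); env.wait(.1)
descend(T,.066,F0); st()
E
```

```text
[-0.0527771  -0.24227862 -0.88942979]
stop cmd 0.0660 z 0.0660 [ 0.4 -0.4  0.4] t 18.50
 t18.50 p [0.567  0.0367 0.066 ] F xb,yb,z [-0.14 -0.39 -0.64] gap 0.0196 ff 30.0
```

Already below the strap's top without force, so it is in the hole. Continue home.

Run:
```python
from h import *
F0=np.array([-.05,-.24,-.89])
T=SLOT+XB*.0047; T[2]=.066
T[2]=.055; env.move_linear(T,vel=.03); st()
P,g=descend(T,.0495,F0,step=.0007,lim=6); st()
snap('wrist','seat'); snap('side','seats')
```

```text
t19.02 p [0.5669 0.0367 0.0547] F xb,yb,z [-1.15 -0.02 -0.61] gap 0.0195 ff 30.0
stop cmd 0.0522 z 0.0530 [1.  0.6 6.6] t 20.28
 t20.28 p [0.5672 0.0367 0.053 ] F xb,yb,z [0.96 0.92 6.91] gap 0.0190 ff 30.0
```

Run:
```python
from h import *
T=SLOT+XB*.0047; T[2]=.053; env.move_linear(T,vel=.03)
env.set_gripper(.06); st('open')
T[2]=.17; env.move_linear(T,vel=.15)
P=SLOT+.05*YB; P[2]=.19; env.move_linear(P,vel=.15); env.wait(.15)
snap('wrist','after'); L=load('after'); W=fw(L); Z=W[...,2]
near=np.hypot(W[...,0]-T[0],W[...,1]-T[1])<.02
m=near&(Z>.07)&(Z<.1); w=W[m]; print('head',m.sum(),np.median(w,0),((w-SLOT)@XB).min(),((w-SLOT)@XB).max(),((w-SLOT)@YB).min(),((w-SLOT)@YB).max())
m=near&(Z>.047)&(Z<.056); print('collar',m.sum(),np.median(Z[m]))
m=(Z>.118)&(Z<.135)&(np.hypot(W[...,0]-.532,W[...,1]+.015)<.05); w=W[m]-SLOT; print('ring end xb,yb,z',m.sum(),np.median(w@XB),np.median(w@YB),np.median(w[:,2])+.046); st()
cv2.imwrite('pics/after_c.png',cv2.imread('pics/after.png')[60:360,120:520])
```

```text
open t21.42 p [0.567  0.0367 0.053 ] F xb,yb,z [ 0.36 -0.53  0.06] gap 0.0600 ff 0.0
head 481 [0.56631786 0.03747638 0.07918461] -0.004048331913061915 0.014788426989391402 -0.00925803816044037 0.00951266913226449
collar 371 0.04972458261638937
ring end xb,yb,z 511 -2.6894388407029644e-06 0.062135198865174074 0.12719251386576344
 t23.06 p [ 0.5397 -0.0047  0.1895] F xb,yb,z [-0.2   0.19  0.85] gap 0.0599 ff 0.0
```

View pics/after_c.png

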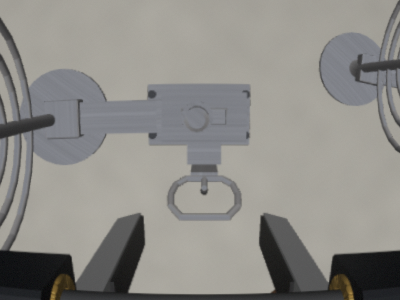

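The pin is home: head top at 79.2 mm and collar top at 49.7 mm. In the crop the head is at (197,118) and the open ring at (204,198). Now the ring.

Run:
```python
from h import *
P=SLOT+.098*YB; P[2]=.19; env.move_linear(P,vel=.15); env.set_gripper(0,10)
P[2]=.100; env.move_linear(P,vel=.12); env.wait(.1); F0=f3(6); st('behind')
for y in [.084]+list(np.arange(.078,.0175,-.004)):
    P=SLOT+y*YB; P[2]=.100; env.move_linear(P,vel=.05); f=f3(3)-F0; print('%.3f'%y,np.round([f@XB,f@YB,f[2]],1),end=' | ')
    if np.linalg.norm(f)>16: print('STOP'); break
st('end'); snap('side','flip')
```

```text
behind t25.62 p [ 0.5103 -0.043   0.1008] F xb,yb,z [ 0.55  0.38 -0.21] gap 0.0006 ff 0.0
0.084 [ 0.3  0.  -0.2] | 0.078 [ 0.2  0.3 -0.1] | 0.074 [0.2 4.2 2.5] | 0.070 [0.5 4.  3.7] | 0.066 [0.1 3.3 2.6] | 0.062 [-0.3  2.2  2.7] | 0.058 [-0.6  1.6  1.6] | 0.054 [-0.5  2.3  0.7] | 0.050 [-1.   1.5 -1.8] | 0.046 [ 0.4  1.7 -1.4] | 0.042 [ 0.7  0.9 -1.2] | 0.038 [ 0.4  0.6 -0.4] | 0.034 [0.1 0.3 0.1] | 0.030 [ 0.2 -0.1 -0.3] | 0.026 [-0.1  0.2 -0.5] | 0.022 [-0.5 -0.1 -0. ] | 0.018 [ 0.   0.  -0.2] | end t30.92 p [0.5595 0.0198 0.1   ] F xb,yb,z [ 0.46  0.49 -0.08] gap 0.0002 ff 0.0
```

Tipped over. Now I rise and check.

Run:
```python
from h import *
P=SLOT+.018*YB; P[2]=.2; env.move_linear(P,vel=.12)
P=SLOT+.06*YB; P[2]=.22; env.move_linear(P,vel=.15); env.wait(.2)
snap('wrist','fin'); snap('side','fins'); L=load('fin'); W=fw(L); D=W-SLOT; X=D@XB;Y=D@YB;Z=W[...,2]
m=(abs(X)<.035)&(abs(Y)<.07)&(Z>.0805)&(Z<.16); print(m.sum(),[np.round(np.percentile(a[m],[2,50,98]),4) for a in(X,Y,Z)])
st()
cv2.imwrite('pics/fin_c.png',np.hstack([cv2.resize(cv2.imread('pics/fin.png')[80:280,200:420],None,fx=1.8,fy=1.8),cv2.resize(cv2.imread('pics/fins.png')[215:305,260:350],(360,360))]))
```

```text
1196 [array([-0.0258,  0.0006,  0.0261]), array([-0.0019,  0.0231,  0.0477]), array([0.0821, 0.0845, 0.0863])]
 t32.71 p [ 0.5335 -0.0127  0.2195] F xb,yb,z [-0.48  0.25 -0.57] gap 0.0005 ff 0.0
```

View pics/fin_c.png

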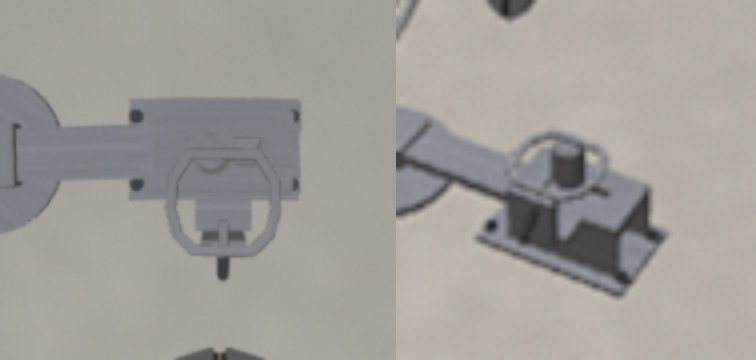

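The ring lies level (82–86 mm), with its bar across the pin's head at crop px (210,150). The gripper is clear.

```bash
python3 -c "
from workcell import env
print(env.close_job())"
```

```text
the job is handed in; nothing more can be done
None
```

The pin is fully home through the slot and strap hole, the ring is snapped shut across its head, the dreidel, saucer and tin box were not touched, and the job was handed in at about 33 s on the robot's clock.

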